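# Seat the nest plate on its dowels and latch it

## Task

The nest plate has been laid down on its receiver and is riding up on the noses of the two locating pins: with the fingertips, nudge it sideways until both its holes drop over the pins and it lies flat on the receiver. Then push the swing latch round, until it meets its stop, so that its arm reaches straight across the plate's far edge. Only push: do not lift the plate off its pins, and leave the other things on and around the receiver where they are.

Things in the scene. Friction and masses are not known exactly. Their poses are not given: they have to be found in the camera images.
- receiver: Dark steel sub-plate bolted down on the bench mat, cannot move: 170 mm (x) by 220 mm (y) by 16 mm thick. Origin at the centre of its underside (2 mm above the table), midway between the pins; x points to its far edge, y to its left, z up. Its top face is 18 mm above the table. Upright on its top are the two locating pins, the latch, and a latch stop: a 6 mm pin 24 mm tall at x 51, y 9.5 mm.
- pin_left (a point): Foot of the left locating pin, on its axis, level with the receiver's top face (receiver x 0, y +50 mm). Steel, 12 mm diameter, fixed, stands 8.5 mm high: 4 mm cylinder, then a conical nose that tapers to a 5 mm flat tip.
- pin_right (a point): The same for the right locating pin (receiver x 0, y -50 mm).
- nest: Loose aluminium plate, about 0.36 kg, 84 (x) by 140 (y) by 10 mm thick. Origin: centre of its underside; axes as the receiver's when seated. 13.2 mm through holes at y +50 and -50 mm; two white saddles (34 by 16 mm, 16 mm high, at x -14, y +/-26 mm). It starts 18 to 30 mm too far to the receiver's -x, a little off in y and yaw, its near edge on the receiver, its underside on the pin tips. 1 to 2 N slides it.
- hole_left (a point): Centre of the plate's left hole, at the underside of the plate. Seated, it coincides with pin_left.
- hole_right (a point): Centre of the plate's right hole, at the underside of the plate. Seated, it coincides with pin_right.
- latch (a joint): Angle of the swing latch about its upright pivot, rad. 0: arm points along the receiver's +y (parked beside the plate's far edge); it grows counterclockwise seen from above; 1.57 (at the stop): arm points along -x, across the far edge of the seated plate. Parked at the start between -0.4 and 0.1. Light friction holds it where it is left: about 1 N at the tip moves it.
- latch_pivot (a point): On the latch's pivot axis at half the arm's height (receiver x 62, y 20 mm; 34.5 mm above the receiver's underside). A round screw head of 18 mm diameter stands 12 mm above this point.
- latch_tip (a point): End of the latch arm, at half its height, 48 mm from the pivot. The arm is a steel bar 14 mm wide and 12 mm high with a rounded end; its underside is 12.5 mm above the receiver's top face, 2.5 mm above the top of the seated plate.
- sleeve: Bystander: steel sleeve, 26 mm diameter, 34 mm tall, standing on the receiver near its far right corner. Origin at the centre of its foot.
- spindle: Bystander: steel tool spindle, 110 mm long, 18 mm thick, lying on the mat right of the receiver. Origin under its middle.
- driver: Bystander: screwdriver with a green handle, 170 mm long, lying on the mat left of the receiver. Origin under its middle.
- collar: Bystander: steel collar, 32 mm diameter, 14 mm high, lying on the mat between robot and receiver. Origin at the centre of its underside.
- marker: Bystander: yellow and black marker, 130 mm long, 15 mm thick, lying on the mat between robot and receiver. Origin under its middle.
- calculator: Bystander: black pocket calculator, 74 by 138 by 14 mm, lying on the mat beyond the receiver. Origin at the centre of its underside.
- parts_tray: Bystander: white open tray, 95 by 65 by 22 mm, standing on the mat beyond the receiver's right corner. Origin at the centre of its underside.

How it is judged:
By the outcome, as a careful person would: the job done as asked, in the order asked, and still so for the second after the job is handed in, with the robot touching nothing.
It also fails if it takes over 64 s, if anything falls off the work surface, if the arm or the gripper's body presses on something with over 40 N, if the wrist force passes 120 N, or if a joint passes its speed limit or range.

## Robot

A 6-joint arm with a two-finger parallel gripper is mounted at the origin on the work surface. World frame = base frame: x ahead of the robot, y to its left, z up, the work surface at z = 0. Lengths are in m, angles in degrees, forces in N, time in s.
With the tool pointing down it reaches from about 0.25 to 0.725 m from the base axis. Payload 9.7 kg.
Tool frame: the origin (TCP) lies on the centre line of the jaws, within the pads' length; the fingertips stand 17 mm ahead of it and the grasp point (between the pads) lies 2 mm behind it (bot.tip_extent is the distance from the TCP to the fingertips, in m); z points along the fingers, y is the line along which they close (so a half turn about z gives the same grasp; the last joint's range is limited). The gripper opens to 85 mm and grips with 20 to 120 N. Pads are 22 mm wide; open, the fingers measure 114 mm over their backs; the gripper's body (76 mm by 85 mm) begins 54 mm behind the grasp point. The pads swing forward as they close: fully open they stand 13 mm farther back than shut.
Start: joints at [64.515, 4.979, 10.078, 95.1, 0, 90], TCP at [0.237, 0.496, 0.223] pointing down, gripper open.
Joint ranges: [-179.16, 179.16], [-48.56, 103.87], [-65.8, 70.77], [-126.05, 130.52], [-82.76, 87.17], [-180, 180]. Speed limits (degrees/s): [127.2, 127.2, 147.25, 180, 180, 180].

## Interface

Orientations are given as [roll, pitch, yaw] about the fixed x, y, z axes, in that order (R = Rz(yaw) Ry(pitch) Rx(roll)).
In Python, from workcell import bot gives the robot as it stands.
- The arm moves only by the tool carry_out, never from a script. Its argument "moves" is text: rows parted by semicolons, each of 7 numbers parted by spaces: the shift along the tool's x, y, z in mm, then the turn, a rotation vector about the tool's x, y, z in degrees, then the finger opening in mm, from 0 to 85.4. A call has 1 to 20 rows; each row is the pose to reach, as a shift and turn from the pose commanded when the call began, along the tool's axes at that moment; what a row does not reach only later rows make up. A row lasts 1/10 s, in which the tool goes at most 50 mm and 8.59 degrees, less where a joint would pass 70% of its speed; a pose out of reach is approached as far as the arm can. A call with a gripper value outside its range is refused whole. The fingers move at their own pace and stop on an object; "force" is the grip in N (left out, the last holds). Time passes only in rows, so rows that repeat a pose let the fingers close. It gives the time, the measured TCP pose, the force, the opening and the grip force at its end, in the units of the state.
- bot.get_obs(): the state, without advancing time (a new reading comes with each control period).
- bot.camera(name): name is "scene" or "side" or "wrist"; returns a dict with "img" (400x640x3 uint8, red, green, blue), "mtx" (3x3 intrinsics, pixels), "position" and "orientation" of the camera in the world; the wrist camera has in their place "mount" (4x4, takes a point from camera to tool coordinates, whose origin is the TCP and whose axes are the flange's). Camera axes: x right, y up, looking along -z (the intrinsics and any distortion apply to the point x, -y, -z); pixel columns grow to the right and rows downward; lengths in m; the calibration is good to about 2 mm. A picture is of the moment at which its call begins: read the wrist's pose just before it. There is no depth.
- bot.job_done(): hands the job in; it is judged then, once.
The state is a dict: "time": time; "q": joint angles; "qd": joint speeds; "joint_efforts": joint torques, N m; "ee_pos": TCP position; "tcp_rot": TCP orientation; "wrist_force": force on the tool from outside, world axes, zero at the start; "torque": the same for the moment, N m; "opening": finger opening in m; "grasp_force": force on a finger pad.
Only numpy, scipy, OpenCV 4.12 (cv2) and the standard library are available. Lean on these libraries where they do the work, as an engineer would, in place of code of your own. Each camera call takes 0.05 s, during which the arm holds its last target. There are 200 camera calls.

## Working session

There is one attempt and no reset: what is moved stays moved. The work goes in short steps, Python scripts to look and compute and a tool call to move; the robot and the scene stay as the last step left them, time stands still between calls to the robot, and variables do not carry over. Pictures are saved under pics/ and viewed, at most 10 in all, crops included, and the job is handed in when it is done.

Besides the shell and the picture viewer there is one more tool, called after "Request:" in YAML: its name, and indented under it one key for each argument. carry_out: Moves the arm, as the interface text tells. Its arguments: {"type":"object","properties":{"moves":{"type":"string"},"force":{"type":"number"}},"required":["moves"]}

```bash
ls; mkdir -p pics; cat > h.py <<'E'
import numpy as np, cv2
from scipy.spatial.transform import Rotation as R
from workcell import bot
def cam(n):
    o=bot.get_obs(); c=bot.camera(n)
    K=np.array(c["mtx"])
    if n=="wrist":
        T=np.eye(4); T[:3,:3]=R.from_euler('xyz',o["tcp_rot"],degrees=True).as_matrix(); T[:3,3]=o["ee_pos"]
        M=T@np.array(c["mount"]); Rc,p=M[:3,:3],M[:3,3]
    else:
        p=np.array(c["position"]); q=c["orientation"]
        Rc=np.array(q) if np.array(q).shape==(3,3) else R.from_euler('xyz',q,degrees=True).as_matrix()
    return c["img"],K,Rc,p,c
def ray(K,Rc,uv,d=None):
    x=cv2.undistortPoints(np.array([[uv]],float),K,d)[0,0]
    return Rc@np.array([x[0],-x[1],-1.])
def onz(K,Rc,p,uv,z,d=None):
    r=ray(K,Rc,uv,d); return p+r*(z-p[2])/r[2]
def proj(K,Rc,p,X,d=None):
    y=Rc.T@(np.array(X)-p); y=np.array([y[0],-y[1],-y[2]])
    return cv2.projectPoints(y[None],np.zeros(3),np.zeros(3),K,d)[0][0,0]
E
python3 - <<'E'
from h import *
o=bot.get_obs(); print(o)
for n in("scene","side","wrist"):
    i,K,Rc,p,c=cam(n); cv2.imwrite(f"pics/{n}0.png",i[:,:,::-1]); print(n,{k:v for k,v in c.items() if k!="img"})
E
```

```text
pics
{'time': 0.0, 'q': array([ 6.45169051e+01,  5.01151346e+00,  1.00334007e+01,  9.51010127e+01,
       -1.83192459e-03,  9.00010215e+01]), 'qd': array([-0.02510444, -0.04989134, -0.10835155, -0.02433249,  0.09889048,
       -0.00141065]), 'joint_efforts': array([ 4.12483321e-03, -5.20397401e+01,  4.64795494e+01,  1.66510121e-02,
        2.16655280e-04, -1.48830929e-05]), 'ee_pos': array([0.23653212, 0.49625486, 0.22206969]), 'tcp_rot': array([-1.79920875e+02,  1.83333351e-03,  1.54515886e+02]), 'wrist_force': array([-0.38036753, -1.02161466,  0.04765552]), 'torque': array([-0.00251065,  0.01582112,  0.01814951]), 'grasp_force': 0.0, 'opening': 0.08521606451176111}
scene {'mtx': array([[393.0087994 ,   0.        , 316.68146954],
       [  0.        , 393.0087994 , 201.28032665],
       [  0.        ,   0.        ,   1.        ]]), 'position': array([ 0.90420362, -0.20545963,  0.75759832]), 'orientation': array([30.55569218, -0.66451074, 54.44198617])}
side {'mtx': array([[485.1082137 ,   0.        , 320.28324303],
       [  0.        , 485.1082137 , 203.3025797 ],
       [  0.        ,   0.        ,   1.        ]]), 'position': array([0.39741734, 0.82954458, 0.54219768]), 'orientation': array([  59.85644339,    1.34605018, -167.58355051])}
wrist {'mtx': array([[358.4694874 ,   0.        , 315.66155629],
       [  0.        , 358.4694874 , 208.10381092],
       [  0.        ,   0.        ,   1.        ]]), 'mount': array([[-2.41265905e-05,  9.46581035e-01,  3.22466033e-01,
         8.36797608e-02],
       [ 9.99999720e-01,  2.63934706e-04, -6.99946600e-04,
         6.14694049e-04],
       [-7.47666156e-04,  3.22465926e-01, -9.46580777e-01,
        -1.50515128e-01],
       [ 0.00000000e+00,  0.00000000e+00,  0.00000000e+00,
         1.00000000e+00]])}
```

View pics/scene0.png

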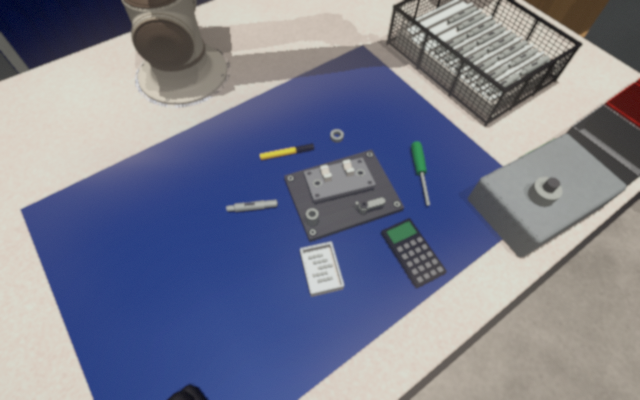

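View pics/side0.png

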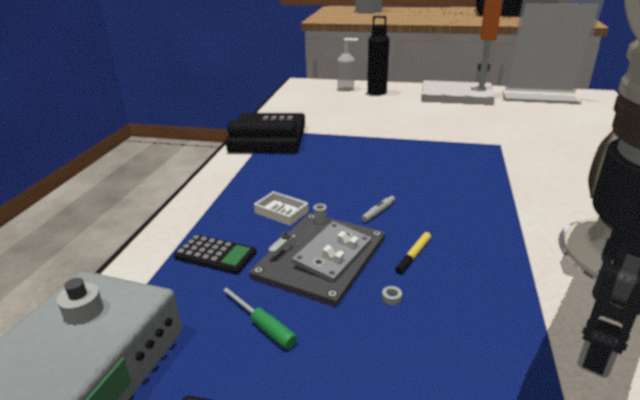

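The scene view shows the receiver at corners of about (286,178), (371,153), (402,208) and (312,235). The plate sits toward the robot, the latch is at (372,204), and the sleeve at (312,213). I'll compute rough positions and then look from the wrist.

```bash
python3 - <<'E'
from h import *
i,K,Rc,p,c=cam("scene")
for uv in [(286,178),(371,153),(402,208),(312,235)]: print(onz(K,Rc,p,uv,.018).round(3))
i,K,Rc,p,c=cam("side")
for uv in [(253,270),(327,299),(384,235),(320,210)]: print('s',onz(K,Rc,p,uv,.018).round(3))
E
```

```text
[0.464 0.034 0.018]
[0.52  0.237 0.018]
[0.674 0.197 0.018]
[0.615 0.    0.018]
s [0.67  0.198 0.018]
s [0.527 0.247 0.018]
s [0.457 0.047 0.018]
s [ 0.598 -0.022  0.018]
```

Request:
carry_out:
  moves: "-460 -201 0 0 0 168.5 85;-460 -201 0 0 0 168.5 85;-460 -201 0 0 0 168.5 85;-460 -201 0 0 0 168.5 85;-460 -201 0 0 0 168.5 85;-460 -201 0 0 0 168.5 85;-460 -201 0 0 0 168.5 85;-460 -201 0 0 0 168.5 85;-460 -201 0 0 0 168.5 85;-460 -201 0 0 0 168.5 85;-460 -201 0 0 0 168.5 85;-460 -201 0 0 0 168.5 85;-460 -201 0 0 0 168.5 85;-460 -201 0 0 0 168.5 85;-460 -201 0 0 0 168.5 85;-460 -201 0 0 0 168.5 85;-460 -201 0 0 0 168.5 85;-460 -201 0 0 0 168.5 85;-460 -201 0 0 0 168.5 85;-460 -201 0 0 0 168.5 85"

```text
time: 2.25
ee_pos: [0.5671, 0.0347, 0.2227]
tcp_rot: [-174.8, 0.5, 0.9]
wrist_force: [-0.7, -0.6, 0.3]
opening: 0.0851
grasp_force: 0.0
```

```bash
python3 - <<'E'
from h import *
o=bot.get_obs(); print(o["time"],o["ee_pos"],o["tcp_rot"],o["q"].round(1))
i,K,Rc,p,c=cam("wrist"); cv2.imwrite("pics/w1.png",i[:,:,::-1]); print(p)
E
```

```text
2.25 [0.56706991 0.034706   0.22268248] [-174.84862811    0.50394393    0.9024256 ] [  0.8   7.9  13.2  95.7   5.2 179.9]
[0.65137956 0.02328603 0.37185012]
```

View pics/w1.png

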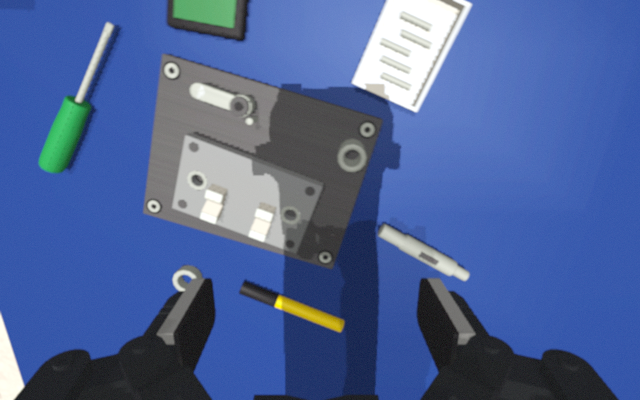

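The wrist view shows the receiver screws at (171,70), (367,129), (325,257) and (153,206). The plate holes are near (197,180) and (290,213), the latch pivot at (242,104) with its tip near (192,90), and the sleeve at (351,155). Joint 6 reached its limit, so I'll turn the other way round. First I'll measure from this view.

```bash
cat >> h.py <<'E'
def holes(i,K,Rc,p,guess,rad,z):
    pass
def rectcorners(m):
    cs,_=cv2.findContours(m,cv2.RETR_EXTERNAL,cv2.CHAIN_APPROX_NONE); c=max(cs,key=cv2.contourArea)
    h=cv2.convexHull(c)
    return cv2.approxPolyN(h,4) if hasattr(cv2,'approxPolyN') else cv2.approxPolyDP(h,.03*cv2.arcLength(h,True),True), cv2.contourArea(c)
E
python3 - <<'E'
from h import *
i,K,Rc,p,c=cam("wrist")
hsv=cv2.cvtColor(i,cv2.COLOR_RGB2HSV)
print([ (uv,hsv[uv[1],uv[0]].tolist()) for uv in [(160,120),(300,120),(350,200),(240,180),(275,190),(60,250),(330,300),(305,200)]])
m=((hsv[...,1]<90)*255).astype(np.uint8); m[270:]=0; m[:50]=0; m[:,:125]=0
m=cv2.morphologyEx(m,cv2.MORPH_OPEN,np.ones((9,9)))
q,a=rectcorners(m); q=q.reshape(-1,2); print(q,a)
W=np.array([onz(K,Rc,p,u,.018) for u in q.astype(float)]); print(W.round(4)); print(np.linalg.norm(W-np.roll(W,-1,0),axis=1).round(4))
S=np.array([onz(K,Rc,p,u,.018) for u in [(171,70),(367,129),(325,257),(153,206)]]); print('screws',S.round(4),S.mean(0),np.linalg.norm(S-np.roll(S,-1,0),axis=1).round(4))
for n,u,z in [('pl1',(186,134),.0365),('pl2',(323,184),.0365),('pl3',(297,252),.029),('pl4',(174,208),.029),('hl',(197,180),.03),('hr',(290,213),.03),('piv',(242,104),.0485),('tip',(190,90),.0425),('sl',(351,155),.052)]:
  print(n,onz(K,Rc,p,u,z).round(4))
E
```

```text
[((160, 120), [0, 4, 125]), ((300, 120), [60, 9, 81]), ((350, 200), [8, 12, 82]), ((240, 180), [45, 3, 199]), ((275, 190), [30, 1, 200]), ((60, 250), [112, 174, 176]), ((330, 300), [113, 168, 112]), ((305, 200), [0, 0, 126])]
[[380 118]
 [329 269]
 [140 213]
 [158  53]] 33637.5
[[ 0.6197 -0.0088  0.018 ]
 [ 0.4552  0.0358  0.018 ]
 [ 0.5122  0.2467  0.018 ]
 [ 0.6755  0.2031  0.018 ]]
[0.1704 0.2185 0.169  0.2191]
screws [[0.6605 0.1922 0.018 ]
 [0.6092 0.0028 0.018 ]
 [0.4698 0.0405 0.018 ]
 [0.5211 0.2304 0.018 ]] [0.56514973 0.11648156 0.018     ] [0.1962 0.1444 0.1967 0.1446]
pl1 [0.6028 0.1756 0.0365]
pl2 [0.558  0.043  0.0365]
pl3 [0.4797 0.07   0.029 ]
pl4 [0.5239 0.2009 0.029 ]
hl [0.5557 0.1722 0.03  ]
hr [0.5241 0.0768 0.03  ]
piv [0.6321 0.1156 0.0485]
tip [0.6432 0.1646 0.0425]
sl [0.59   0.0174 0.052 ]
```

Request:
carry_out:
  moves: "0 -80 0 -2.5 0 -8 85;0 -80 0 0 0 -16 85;0 -80 0 0 0 -25 85;0 -80 0 0 0 -34 85;0 -80 0 0 0 -43 85;0 -80 0 0 0 -51 85;0 -80 0 0 0 -60 85;0 -80 0 0 0 -68 85;0 -80 0 0 0 -77 85;0 -80 0 0 0 -86 85;0 -80 0 0 0 -94 85;0 -80 0 0 0 -103 85;0 -80 0 0 0 -111 85;0 -80 0 0 0 -120 85;0 -80 0 0 0 -128 85;0 -80 0 0 0 -137 85;0 -80 0 0 0 -146 85;0 -80 0 0 0 -154 85;0 -80 0 0 0 -163 85;0 -80 0 0 0 -171 85"

```text
time: 4.35
ee_pos: [0.5656, 0.1162, 0.2299]
tcp_rot: [175.1, -1.3, 172.2]
wrist_force: [-0.0, 0.3, 0.3]
opening: 0.085
grasp_force: 0.0
```

```bash
cat >> h.py <<'E'
RC=np.array([.5654,.118]); YAW=-15.1   # receiver origin, yaw
def r2w(x,y):
    a=np.radians(YAW); return RC+np.array([x*np.cos(a)-y*np.sin(a),x*np.sin(a)+y*np.cos(a)])
def w2r(P):
    a=np.radians(YAW); d=np.array(P)[:2]-RC; return np.array([d[0]*np.cos(a)+d[1]*np.sin(a),-d[0]*np.sin(a)+d[1]*np.cos(a)])
def rel(rx,ry,z,yaw):
    "shift mm + rotvec deg in the tool frame to reach TCP at receiver rx,ry (m), height z, world yaw"
    o=bot.get_obs(); R0=R.from_euler('xyz',o["tcp_rot"],degrees=True)
    t=np.r_[r2w(rx,ry),z]-o["ee_pos"]
    return (R0.inv().apply(t)*1000).round(1),(R0.inv()*R.from_euler('xyz',[180,0,yaw],degrees=True)).as_rotvec(degrees=True).round(2)
E
python3 - <<'E'
from h import *
print(bot.get_obs()["q"].round(1)); print(rel(-.03,0,.22,-24))
E
```

```text
[ 9.   8.6 14.8 95.9  5.1 16.9]
(array([30. ,  4.6, 11. ]), array([   2.82,    6.81, -163.69]))
```

Request:
carry_out:
  moves: "30 5 11 2.82 6.81 -163.69 85;30 5 11 2.82 6.81 -163.69 85;30 5 11 2.82 6.81 -163.69 85;30 5 11 2.82 6.81 -163.69 85;30 5 11 2.82 6.81 -163.69 85;30 5 11 2.82 6.81 -163.69 85;30 5 11 2.82 6.81 -163.69 85;30 5 11 2.82 6.81 -163.69 85;30 5 11 2.82 6.81 -163.69 85;30 5 11 2.82 6.81 -163.69 85;30 5 11 2.82 6.81 -163.69 85;30 5 11 2.82 6.81 -163.69 85;30 5 11 2.82 6.81 -163.69 85;30 5 11 2.82 6.81 -163.69 85;30 5 11 2.82 6.81 -163.69 85;30 5 11 2.82 6.81 -163.69 85;30 5 11 2.82 6.81 -163.69 85;30 5 11 2.82 6.81 -163.69 85;30 5 11 2.82 6.81 -163.69 85;30 5 11 2.82 6.81 -163.69 85"

```text
time: 6.35
ee_pos: [0.5365, 0.1263, 0.2201]
tcp_rot: [180.0, 0.0, -24.2]
wrist_force: [-0.3, -0.2, 0.7]
opening: 0.0852
grasp_force: 0.0
```

Request:
carry_out:
  moves: "0 0 0 0 0 -8.5 85;0 0 0 0 0 -9 85;0 0 0 0 0 -9 85"

```text
time: 6.65
ee_pos: [0.5366, 0.1259, 0.2201]
tcp_rot: [180.0, 0.0, -15.7]
wrist_force: [0.9, -0.0, 0.9]
opening: 0.0848
grasp_force: 0.0
```

```bash
python3 - <<'E'
from h import *
o=bot.get_obs(); print(o["time"],o["ee_pos"],o["tcp_rot"],o["q"].round(1),rel(-.03,0,.22,-15.1))
i,K,Rc,p,c=cam("wrist"); cv2.imwrite("pics/w2.png",i[:,:,::-1]); 
c=cv2.resize(i[60:360,140:500],None,fx=2,fy=2,interpolation=cv2.INTER_CUBIC); cv2.imwrite("pics/w2c.png",c[:,:,::-1])
E
```

```text
6.65 [0.53663351 0.12587888 0.2200594 ] [ 1.79989601e+02  3.27619253e-02 -1.57399568e+01] [  13.2    5.1    9.9   94.8    0.  -151.1] (array([-0.2,  0.1,  0.1]), array([ 0.01,  0.03, -0.64]))
```

View pics/w2c.png

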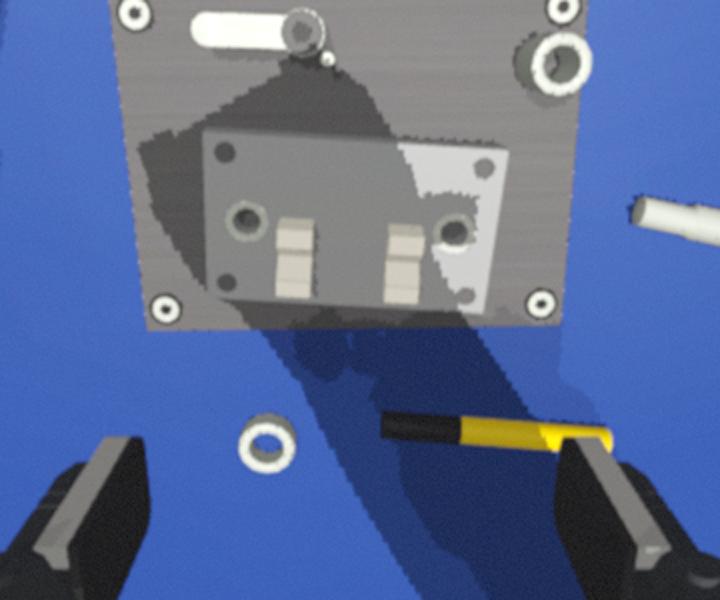

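```bash
cat > meas.py <<'E'
from h import *
def meas(pts):
    o=bot.get_obs(); i,K,Rc,p,c=cam("wrist")
    return {n:w2r(onz(K,Rc,p,(140+u/2,60+v/2),z))*1000 for n,u,v,z in pts}
E
python3 - <<'E'
from meas import *
r=meas([('s1',135,14,.018),('s2',564,9,.018),('s3',541,304,.018),('s4',165,310,.018),('fl',205,130,.040),('fr',508,150,.040),('nr',486,313,.0285),('nl',207,290,.0285),('hl',247,221,.0365),('hr',455,233,.0365),('piv',303,33,.0485),('tip',191,29,.0425),('stop',328,59,.042),('sleeve',562,64,.052)])
for k,v in r.items(): print(k,v.round(1))
print(np.mean([r[k] for k in('s1','s2','s3','s4')],0))
E
```

```text
s1 [70.3 99.1]
s2 [ 70.3 -97.3]
s3 [-72.7 -97.4]
s4 [-73.9  99. ]
fl [20.1 66.5]
fr [  9.7 -70.8]
nr [-73.5 -66.9]
nl [-59.7  73.9]
hl [-22.7  50.5]
hr [-29.6 -48.5]
piv [60.6 20.4]
tip [62.8 68.8]
stop [50.  10.3]
sleeve [ 47.  -88.9]
[-1.49988874  0.83399508]
```

```bash
sed -i 's/^RC=.*/RC=np.array([.5654,.118]); YAW=-15.1; RC=RC+np.array([-.0012,.0012])/' h.py
python3 - <<'E'
from meas import *
print(bot.tip_extent, [a for a in dir(bot) if a[0]!='_'])
r=meas([('m1',385,425,.0075),('m2',612,440,.0075),('col',267,443,.014),('hl',247,221,.0365),('hr',455,233,.0365)])
print({k:v.round(1) for k,v in r.items()})
o=bot.get_obs(); T=R.from_euler('xyz',o["tcp_rot"],degrees=True)
i,K,Rc,p,c=cam("side")
for z in (.017,.004,-.018):
  for y in(.0425,-.0425): print(z,y,proj(K,Rc,p,o["ee_pos"]+T.apply([0,y,z])).round(0))
cv2.imwrite("pics/s2.png",cv2.resize(i[60:310,180:500],None,fx=2.4,fy=2.4)[:,:,::-1])
E
```

```text
0.017 ['PlanningError', 'camera', 'get_obs', 'job_done', 'tip_extent']
{'m1': array([-147.2,  -17.9]), 'm2': array([-158.1, -148.3]), 'col': array([-154.3,   49. ]), 'hl': array([-21.3,  49.6]), 'hr': array([-28.1, -49.5])}
0.017 0.0425 [346. 152.]
0.017 -0.0425 [322. 173.]
0.004 0.0425 [346. 145.]
0.004 -0.0425 [322. 165.]
-0.018 0.0425 [346. 133.]
-0.018 -0.0425 [322. 152.]
```

View pics/s2.png

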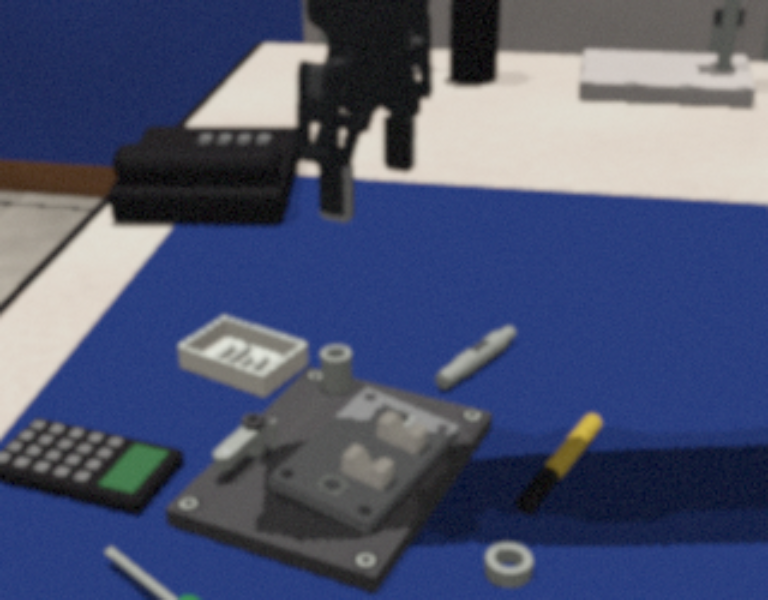

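```bash
python3 - <<'E'
from meas import *
print(rel(-.1,0,.07,-15.1))
E
```

```text
(array([-71.7,  -0.3, 150.2]), array([ 0.  ,  0.03, -0.48]))
```

Request:
carry_out:
  moves: "-40 0 30 0 0 -0.5 50;-72 0 70 0 0 -0.5 50;-72 0 110 0 0 -0.5 50;-72 0 150 0 0 -0.5 50;-72 0 150 0 0 -0.5 50;-72 0 150 0 0 -0.5 50;-72 0 150 0 0 -0.5 50"

```text
time: 7.55
ee_pos: [0.4686, 0.1451, 0.0727]
tcp_rot: [-179.9, -0.1, -15.0]
wrist_force: [0.2, 0.3, 0.4]
opening: 0.0502
grasp_force: 0.0
```

```bash
python3 - <<'E'
from meas import *
o=bot.get_obs(); T=R.from_euler('xyz',o["tcp_rot"],degrees=True); print(o["ee_pos"],w2r(o["ee_pos"]),o["opening"])
i,K,Rc,p,c=cam("side")
g=o["opening"]/2+.007
for z in (.017,.004,-.018):
  for y in(g,-g): print(z,y,((proj(K,Rc,p,o["ee_pos"]+T.apply([0,y,z]))-[250,130])*4).round(0))
cv2.imwrite("pics/s3.png",cv2.resize(i[130:280,250:450],None,fx=4,fy=4,interpolation=cv2.INTER_CUBIC)[:,:,::-1])
E
```

```text
[0.46857797 0.145136   0.07272646] [-0.0990769   0.00013053] 0.050174618224577895
0.017 0.03208730911228895 [516. 431.]
0.017 -0.03208730911228895 [459. 509.]
0.004 0.03208730911228895 [517. 407.]
0.004 -0.03208730911228895 [460. 484.]
-0.018 0.03208730911228895 [519. 364.]
-0.018 -0.03208730911228895 [461. 440.]
```

View pics/s3.png

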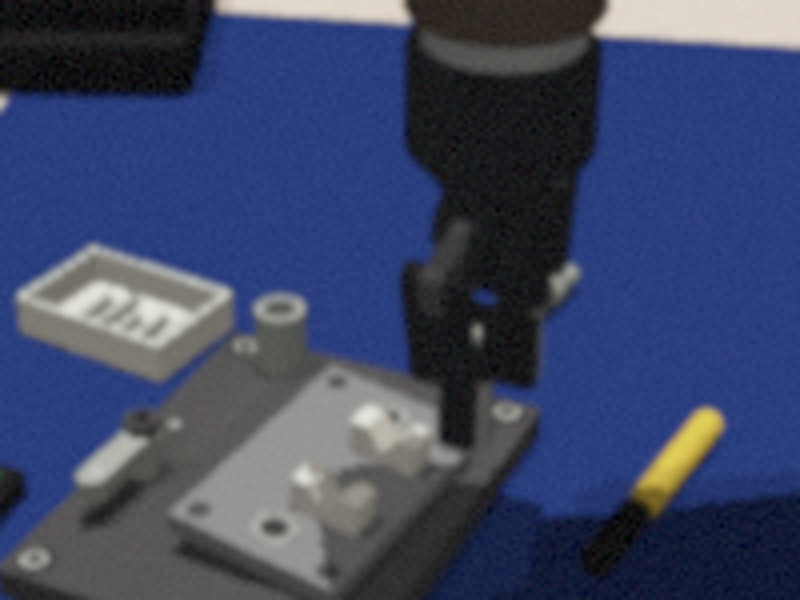

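Request:
carry_out:
  moves: "-22 0 10 0 0 0 50;-22 0 25 0 0 0 50;-22 0 40 0 0 0 50;-22 0 40 0 0 0 50;-22 0 40 0 0 0 50"

```text
time: 8.1
ee_pos: [0.4462, 0.1504, 0.0302]
tcp_rot: [180.0, 0.0, -15.0]
wrist_force: [-0.9, 0.4, 1.0]
opening: 0.0499
grasp_force: 0.0
```

```bash
python3 - <<'E'
from meas import *
o=bot.get_obs(); T=R.from_euler('xyz',o["tcp_rot"],degrees=True); print(o["ee_pos"],w2r(o["ee_pos"]),o["opening"],o["wrist_force"])
i,K,Rc,p,c=cam("side")
g=o["opening"]/2+.007
for z in (.017,.004,-.018):
  for y in(g,-g): print(z,y,((proj(K,Rc,p,o["ee_pos"]+T.apply([0,y,z]))-[300,180])*6).round(0))
cv2.imwrite("pics/s4.png",cv2.resize(i[180:280,300:430],None,fx=6,fy=6,interpolation=cv2.INTER_CUBIC)[:,:,::-1])
E
```

```text
[0.44624432 0.15036862 0.03018833] [-0.12200255 -0.00063553] 0.0498907970157243 [-0.8688334   0.35004236  1.02544199]
0.017 0.03194539850786215 [541. 482.]
0.017 -0.03194539850786215 [462. 605.]
0.004 0.03194539850786215 [543. 447.]
0.004 -0.03194539850786215 [463. 569.]
-0.018 0.03194539850786215 [546. 386.]
-0.018 -0.03194539850786215 [466. 506.]
```

View pics/s4.png

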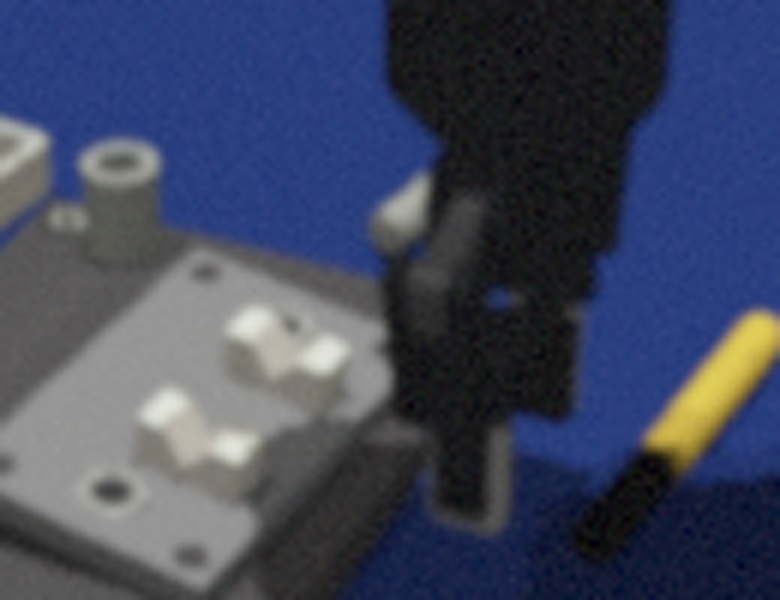

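The fingertips sit about 9 mm above the TCP at this opening: the near tip is at (470,528) in the crop. I'll go down in small steps and check numerically.

Request:
carry_out:
  moves: "0 0 5 0 0 0 50;0 0 10 0 0 0 50;0 0 10 0 0 0 50;0 0 10 0 0 0 50"

```text
time: 8.55
ee_pos: [0.4459, 0.1504, 0.02]
tcp_rot: [180.0, 0.0, -14.9]
wrist_force: [-0.1, -0.2, 0.4]
opening: 0.0502
grasp_force: 0.0
```

```bash
cat > tip.py <<'E'
from meas import *
o=bot.get_obs(); T=R.from_euler('xyz',o["tcp_rot"],degrees=True); print(o["time"],o["ee_pos"],w2r(o["ee_pos"]),o["opening"],o["wrist_force"])
i,K,Rc,p,c=cam("side")
g=o["opening"]/2+.006
X=o["ee_pos"]+T.apply([0,g,-.01]); u=int(round(proj(K,Rc,p,X)[0])); Y=o["ee_pos"]+T.apply([0,-g,-.01]); 
for P in (X,Y):
  u,v=proj(K,Rc,p,P).round().astype(int)
  for du in(-3,0,3):
    col=i[v-10:v+25,u+du].astype(int); d=col[:,2]-col[:,0]
    k=np.where(d<20)[0]; 
    if len(k)==0: print('none'); continue
    # height of the lowest finger pixel in that column, on the vertical through P
    vb=v-10+k[k<30].max()+.5
    r=ray(K,Rc,(u+du,vb)); h=r[:2]; s=np.dot(P[:2]-p[:2],h)/np.dot(h,h); print(u+du,vb,'tip z',(p[2]+s*r[2]).round(4), ''.join('#' if x<20 else '.' for x in d))
E
python3 tip.py
```

```text
8.55 [0.4458548  0.15042367 0.02004031] [-0.12239296 -0.00068386] 0.05022241320174747 [-0.13734582 -0.21875837  0.42448851]
388 252.5 tip z 0.0307 ##########.........................
391 253.5 tip z 0.029 ###########........................
394 252.5 tip z 0.0317 ##########.........................
375 271.5 tip z 0.0324 #########..........................
378 272.5 tip z 0.0306 ##########.........................
381 292.5 tip z -0.0122 ###########..................#.....
```

Request:
carry_out:
  moves: "0 0 3 0 0 0 50;0 0 3 0 0 0 50"

```text
time: 8.8
ee_pos: [0.4458, 0.1505, 0.0169]
tcp_rot: [180.0, 0.0, -14.9]
wrist_force: [-0.0, 0.0, -0.2]
opening: 0.0502
grasp_force: 0.0
```

Request:
carry_out:
  moves: "0 0 3 0 0 0 50;0 0 5 0 0 0 50;0 0 5 0 0 0 50"

```text
time: 9.1
ee_pos: [0.4457, 0.1504, 0.0118]
tcp_rot: [180.0, 0.0, -14.9]
wrist_force: [-0.3, -0.7, -0.5]
opening: 0.0501
grasp_force: 0.0
```

```bash
python3 tip.py
```

```text
9.1 [0.44570435 0.15043747 0.01178771] [-0.12254181 -0.00070973] 0.05012119933928287 [-0.34108479 -0.70258673 -0.46762382]
387 256.5 tip z 0.0219 ##########.........................
390 257.5 tip z 0.0201 ###########........................
393 257.5 tip z 0.0206 ###########........................
375 275.5 tip z 0.0239 #########..........................
378 276.5 tip z 0.0221 ##########.........................
381 292.5 tip z -0.0122 ###########..............#.........
```

Request:
carry_out:
  moves: "12 0 -1 0 0 0 50;25 0 -1 0 0 0 50;36 0 -1 0 0 0 50;40 0 -1 0 0 0 50;42 0 -1 0 0 0 50;44 0 -1 0 0 0 50;46 0 -1 0 0 0 50;48 0 -1 0 0 0 50;50 0 -1 0 0 0 50;52 0 -1 0 0 0 50;54 0 -1 0 0 0 50;56 0 -1 0 0 0 50;58 0 -1 0 0 0 50;60 0 -1 0 0 0 50;60 0 -1 0 0 0 50"

```text
time: 10.65
ee_pos: [0.5043, 0.1349, 0.0132]
tcp_rot: [-180.0, -0.0, -15.0]
wrist_force: [-0.8, 0.4, -0.8]
opening: 0.0497
grasp_force: 0.3
```

```bash
python3 - <<'E'
from meas import *
o=bot.get_obs(); print(o["time"],w2r(o["ee_pos"]),o["ee_pos"][2],o["wrist_force"])
i,K,Rc,p,c=cam("wrist"); cv2.imwrite("pics/w5.png",i[:,:,::-1])
E
```

```text
10.65 [-0.06192511 -0.00039914] 0.013203693894178938 [-0.83867586  0.36178054 -0.83996971]
```

View pics/w5.png

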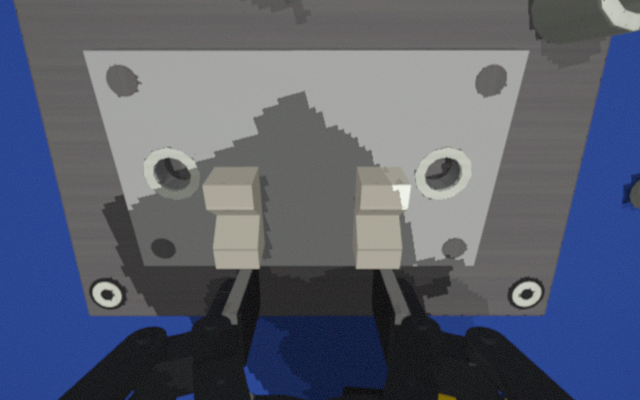

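The wrist view now shows the plate square to the fingers, with holes at (171,172) and (443,172) and near screws at (108,293) and (526,293). It still rides on the pins.

```bash
cat >> h.py <<'E'
def pts(L):
    i,K,Rc,p,c=cam("wrist")
    for n,u,v,z in L: print(n,(w2r(onz(K,Rc,p,(u,v),z))*1000).round(1))
E
python3 - <<'E'
from h import *
pts([('s3',526,293,.018),('s4',108,293,.018),('hl',171,172,.0362),('hr',443,172,.0362),('nl',145,265,.028),('nr',473,265,.028),('fl',84,51,.0405),('fr',528,50,.0405)])
E
```

```text
s3 [-70.6 -97.8]
s4 [-71.2  97.5]
hl [-9.1 53.2]
hr [ -8.8 -45.7]
nl [-51.2  72.7]
nr [-50.8 -66.1]
fl [31. 74.]
fr [ 31.6 -66.4]
```

Request:
carry_out:
  moves: "-12 0 0 0 0 0 50;-12 0 -35 0 0 0 50;-12 -10 -70 0 0 8 50;0 -40 -70 0 0 16 50;15 -70 -70 0 0 24 50;35 -90 -70 0 0 32 50;53 -105 -70 0 0 40 50;53 -105 -70 0 0 48 50;53 -105 -70 0 0 56 50;53 -105 -70 0 0 64 50;53 -105 -70 0 0 72 50;53 -105 -70 0 0 80 50;53 -105 -70 0 0 88 50;53 -105 -60 0 0 90 50;53 -105 -30 0 0 90 50;53 -105 -10 0 0 90 50;53 -105 -10 0 0 90 50;53 -105 -10 0 0 90 50"

```text
time: 12.55
ee_pos: [0.5818, 0.2229, 0.0237]
tcp_rot: [180.0, -0.0, -104.9]
wrist_force: [0.9, 0.4, 0.4]
opening: 0.05
grasp_force: 0.0
```

```bash
python3 - <<'E'
from h import *
o=bot.get_obs(); print(o["time"],w2r(o["ee_pos"]),o["ee_pos"][2],o["wrist_force"],o["tcp_rot"],o["q"].round(0))
i,K,Rc,p,c=cam("wrist"); cv2.imwrite("pics/w6.png",i[:,:,::-1])
E
```

```text
12.55 [-0.01006901  0.10474108] 0.023725106162806296 [0.8593616  0.38174769 0.4128982 ] [ 1.79971842e+02 -6.13340855e-03 -1.04933266e+02] [ 21.  16.   0.  75.   0. -54.]
```

View pics/w6.png

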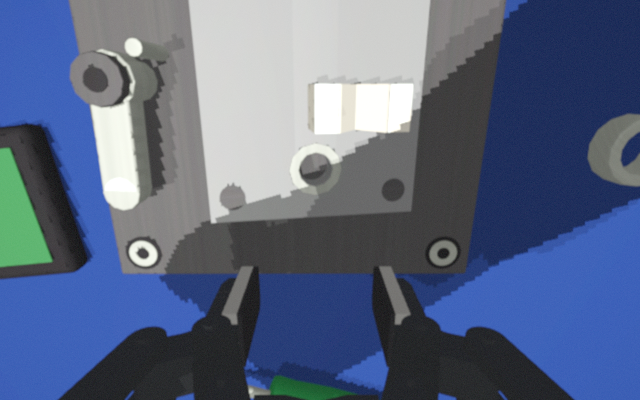

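```bash
python3 - <<'E'
from h import *
pts([('s1',143,253,.018),('s4',442,253,.018),('hl',315,167,.0362),('far-left',212,222,.0405),('near-left',411,211,.028),('drv',300,390,.015),('tip of latch',122,208,.0425)])
E
```

```text
s1 [73.6 99.5]
s4 [-71.   99.1]
hl [-9.5 53. ]
far-left [31.8 74.7]
near-left [-51.3  74.1]
drv [ -1.2 187.1]
tip of latch [65.8 68.1]
```

Request:
carry_out:
  moves: "5 0 5 0 0 0 50;10 0 10 0 0 0 50;13 0 10 0 0 0 50;15 0 10 0 0 0 50;17 0 10 0 0 0 50;19 0 10 0 0 0 50;20 0 10 0 0 0 50;21 0 10 0 0 0 50;22 0 10 0 0 0 50;23 0 10 0 0 0 50;23 0 10 0 0 0 50"

```text
time: 13.75
ee_pos: [0.5762, 0.2006, 0.0132]
tcp_rot: [180.0, 0.0, -104.9]
wrist_force: [-0.2, 1.7, -0.0]
opening: 0.05
grasp_force: 0.5
```

```bash
cat > hl.py <<'E'
from h import *
def edges():
    "plate left edge and near-left screw from the wrist camera: saturation low + brightness profile"
o=bot.get_obs(); print(o["time"],(w2r(o["ee_pos"])*1000).round(1),o["ee_pos"][2].round(4),o["wrist_force"].round(1))
i,K,Rc,p,c=cam("wrist"); g=cv2.cvtColor(i,cv2.COLOR_RGB2GRAY)
cv2.imwrite("pics/g%d.png"%(o["time"]*100),i[:,:,::-1])
c=cv2.HoughCircles(cv2.GaussianBlur(g,(5,5),1),cv2.HOUGH_GRADIENT,1,20,param1=80,param2=22,minRadius=8,maxRadius=36)
for u,v,r in c[0][:12]:
    print((round(u),round(v),round(r)),'z18',(w2r(onz(K,Rc,p,(u,v),.018))*1000).round(1),'z36',(w2r(onz(K,Rc,p,(u,v),.0362))*1000).round(1))
E
python3 hl.py
```

```text
13.75 [-9.6 81.8] 0.0132 [-0.2  1.7 -0. ]
(98, 150, 30) z18 [78.9 24.6] z36 [67.8 21.5]
(140, 306, 16) z18 [73.3 98.1] z36 [62.9 85.8]
(314, 224, 27) z18 [-9.5 56.7] z36 [-9.5 49.6]
(446, 304, 14) z18 [-71.4  96.6] z36 [-63.7  84.5]
(232, 258, 12) z18 [27.5 72.8] z36 [22.8 63.6]
(396, 244, 11) z18 [-46.   66.2] z36 [-41.5  57.8]
(132, 118, 9) z18 [63.  11.9] z36 [53.9 10.3]
```

Request:
carry_out:
  moves: "-10 0 0 0 0 0 50;-10 0 -35 0 0 0 50;-10 10 -70 0 0 -8 50;10 30 -70 0 0 -16 50;35 45 -70 0 0 -24 50;60 60 -70 0 0 -32 50;82 66 -70 0 0 -40 50;82 66 -70 0 0 -48 50;82 66 -70 0 0 -56 50;82 66 -70 0 0 -64 50;82 66 -70 0 0 -72 50;82 66 -70 0 0 -80 50;82 66 -70 0 0 -88 50;82 66 -60 0 0 -90 50;82 66 -25 0 0 -90 50;82 66 0 0 0 -90 50;82 66 0 0 0 -90 50"

```text
time: 15.5
ee_pos: [0.4893, 0.1381, 0.0099]
tcp_rot: [179.8, 0.3, -14.9]
wrist_force: [-0.5, -0.8, 0.2]
opening: 0.0498
grasp_force: 0.0
```

```bash
python3 hl.py
```

```text
15.5 [-77.3  -1.2] 0.0099 [-0.5 -0.8  0.2]
(162, 138, 23) z18 [-14.3  60.3] z36 [-11.7  52.6]
(450, 138, 25) z18 [-13.6 -53.2] z36 [-11.1 -46.3]
(536, 272, 22) z18 [-72.8 -99.1] z36 [-62.7 -86.4]
(90, 274, 18) z18 [-74.2 100.2] z36 [-63.9  87.4]
(158, 212, 16) z18 [-45.2  65.8] z36 [-38.6  57.4]
```

Request:
carry_out:
  moves: "0 0 0 0 0 0 50;5 0 0 0 0 0 50;10 0 0 0 0 0 50;13 0 0 0 0 0 50;15 0 0 0 0 0 50;16.5 0 0 0 0 0 50;18 0 0 0 0 0 50;19.5 0 0 0 0 0 50;20.5 0 0 0 0 0 50;20.5 0 0 0 0 0 50"

```text
time: 16.55
ee_pos: [0.5114, 0.133, 0.0131]
tcp_rot: [180.0, 0.0, -15.0]
wrist_force: [0.8, -0.1, -0.1]
opening: 0.05
grasp_force: 0.0
```

```bash
python3 hl.py
```

```text
16.55 [-54.6  -0.5] 0.0131 [ 0.8 -0.1 -0.1]
(184, 162, 29) z18 [-1.5 54.8] z36 [ 2.2 48. ]
(446, 156, 28) z18 [  0.9 -53. ] z36 [  4.3 -46.3]
(108, 306, 16) z18 [-71.1  98.9] z36 [-58.7  86.6]
(520, 308, 16) z18 [-71.  -96.7] z36 [-58.6 -84.5]
(172, 238, 11) z18 [-35.9  63.7] z36 [-27.9  55.8]
(460, 236, 14) z18 [-34.1 -63.4] z36 [-26.4 -55.4]
```

```bash
ls pics; python3 - <<'E'
import cv2,glob
a=cv2.imread(sorted(glob.glob('pics/g*.png'))[-1]); cv2.imwrite('pics/g_last.png',a)
E
```

```text
g1375.png
g1550.png
g1655.png
s2.png
s3.png
s4.png
scene0.png
side0.png
w1.png
w2.png
w2c.png
w5.png
w6.png
wrist0.png
```

View pics/g_last.png

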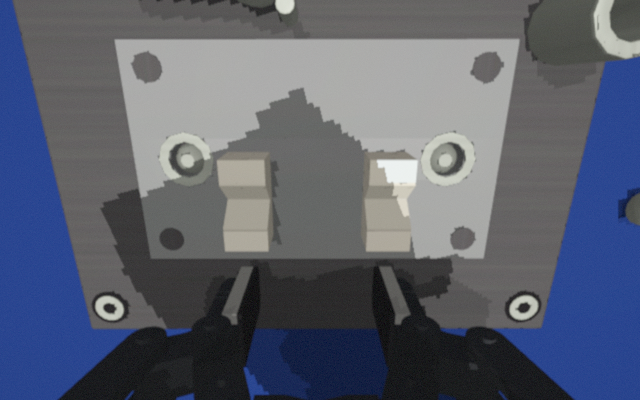

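The last picture shows both pins centred in their holes, at (187,159) and (445,159), and the plate flat. It is seated. Next is the latch: I'll back off, rise, close the fingers and move to the latch's far side.

Request:
carry_out:
  moves: "-10 0 0 0 0 0 50;-10 0 -30 0 0 0 50;-10 0 -70 0 0 0 20;20 -15 -75 0 0 0 0;60 -35 -75 0 0 0 0;100 -55 -75 0 0 0 0;130 -66 -75 0 0 0 0;145 -66 -75 0 0 0 0;145 -66 -65 0 0 0 0;145 -66 -65 0 0 0 0;145 -66 -65 0 0 0 0"

```text
time: 17.7
ee_pos: [0.6669, 0.1595, 0.0777]
tcp_rot: [180.0, 0.1, -14.9]
wrist_force: [-0.1, -0.3, 1.4]
opening: 0.0003
grasp_force: 0.0
```

```bash
python3 - <<'E'
from h import *
o=bot.get_obs(); T=R.from_euler('xyz',o["tcp_rot"],degrees=True); print(o["time"],(w2r(o["ee_pos"])*1000).round(1),o["ee_pos"][2],o["opening"],o["wrist_force"])
i,K,Rc,p,c=cam("side"); g=i.max(2)
for z in(.03,.017,.005,-.01,-.03): print(z,proj(K,Rc,p,o["ee_pos"]+T.apply([0,0,z])).round(1))
u,v=proj(K,Rc,p,o["ee_pos"]).round().astype(int)
print(u,v)
for r in range(v-14,v+22): print(r,' '.join('%3d'%x for x in g[r,u-12:u+13]))
E
```

```text
17.7 [88.6 65.7] 0.0776634931202081 0.00026932454021765824 [-0.09927697 -0.29871816  1.43281392]
0.03 [260.1 243.8]
0.017 [259.4 237.8]
0.005 [258.8 232.1]
-0.01 [258.1 224.9]
-0.03 [257.  215.2]
259 230
216 124 107  67  32  28  29  25  22  24  28  59  77  84  73  64  60  66  79  98 110 118 123 127 127 126
217 122 108  71  38  25  20  26  23  29  33  51  73  76  82  67  63  69  77  94 109 117 118 118 119 124
218 121 112  74  35  30  30  27  27  30  33  46  71  80  81  68  59  66  91 110 119 125 125 120 117 116
219 126 113  75  39  28  26  31  28  18  31  46  70  78  80  70  57  68 100 118 126 131 124 127 122 118
220 126 112  82  43  31  24  26  32  26  30  47  69  84  80  73  57  70  98 118 128 129 126 129 128 124
221 126 114  84  45  30  29  22  22  29  21  44  63  81  83  71  59  64  97 118 125 127 125 131 128 128
222 123 114  91  53  32  28  23  23  33  34  39  62  79  82  70  58  65  94 114 125 130 129 126 126 128
223 127 119 100  61  35  28  31  26  25  11  33  63  75  81  72  64  66  96 116 122 129 128 127 129 127
224 129 123 108  79  50  32  33  33  28  25  36  59  79  81  73 
[... 2147 characters left out ...]
 123 126 126 126 126 129 130 128 127 126 127 128 127 128 127 128 127 124 114
246  60  69  80  83  90  98 105 113 120 123 128 126 127 127 126 128 127 128 129 127 130 127 123 114  99
247  91  82  70  51  54  66  74  84  99 115 122 127 131 127 128 127 126 127 125 130 123 114 112  97  87
248 116 109  89  55  32  32  23  48  73 103 120 126 127 129 127 124 129 124 128 126 114  99  91  84  80
249 120 107  84  49  26  21  28  23  58  93 117 126 124 122 126 125 130 126 125 121 107  85  79  80  84
250 114  90  56  30  29  25  24  28  42  80 105 113 114 112 118 120 128 126 122 111  91  78  77  81  84
251  93  64  31  23  21  17  24  20  33  58  82  86  90  91 100 110 114 114 106  88  74  71  72  80  89
```

Request:
carry_out:
  moves: "0 0 20 0 0 0 0;0 0 40 0 0 0 0;0 0 49 0 0 0 0;0 0 49 0 0 0 0;0 0 49 0 0 0 0"

```text
time: 18.25
ee_pos: [0.6683, 0.1596, 0.0302]
tcp_rot: [-180.0, -0.0, -14.9]
wrist_force: [1.1, -0.9, 0.4]
opening: -0.0001
grasp_force: 0.0
```

Request:
carry_out:
  moves: "-4 0 0 0 0 0 0;-7 0 0 0 0 0 0;-10 0 0 0 0 0 0;-13 -1 0 0 0 0 0;-16 -1 0 0 0 0 0;-19 -1 0 0 0 0 0;-22 -1 0 0 0 0 0;-25 -1 0 0 0 0 0;-25 -1 0 0 0 0 0"

```text
time: 19.15
ee_pos: [0.6439, 0.167, 0.029]
tcp_rot: [180.0, 0.0, -14.9]
wrist_force: [-0.0, 0.3, -0.1]
opening: -0.0
grasp_force: 0.2
```

```bash
python3 - <<'E'
from h import *
o=bot.get_obs(); T=R.from_euler('xyz',o["tcp_rot"],degrees=True); print(o["time"],(w2r(o["ee_pos"])*1000).round(1),o["ee_pos"][2],o["opening"],o["wrist_force"].round(1))
i,K,Rc,p,c=cam("side")
# bright latch blob
for th in(-.05,.3,.5,.6):
    print(th,proj(K,Rc,p,np.r_[r2w(.0632-.042*np.sin(th),.0204+.042*np.cos(th)),.0425]).round(1))
u,v=proj(K,Rc,p,np.r_[r2w(.0632,.0204),.0425]).round().astype(int)
s=i[...,2].astype(int)-i[...,0]
for r in range(v-6,v+30,2): print(r,' '.join('%3d'%x for x in i[r,u-28:u+14,0]))
print(u,v)
E
```

```text
19.15 [64.5 66.9] 0.02904690934835059 -1.9715281644286208e-05 [-0.   0.3 -0.1]
-0.05 [272.3 248.5]
0.3 [279.9 250. ]
0.5 [284.6 250.1]
0.6 [286.9 250. ]
231  18  23  24  28  12  23  24  25  27  10  20  16  26  12  26  23  24  34  29  13  28  33  39  41  42  42  41  42  39  45  47  61  73  86  87  92  92  87  87  89  89  90
233  20  24  10  21  23  25  20  23  17  23  25  25  22  19  24  30  26  41  24  37  32  41  40  47  44  42  35  29  25  33  42  64  81  90  90  95  93  92  90  88  90  90
235  12  22  23  31  22  23  26  25  26  20  20  28  31   8  24  23  48  61  67  56  42  42  42  41  37  34  30  28  31  33  36  49  74  97 117 126 123 103  91  92  90  91
237  29  21  21  17  15  22  20  27  23  22  24  25  24  24  33  42  49  53  65  58  49  49  53  53  41  43  31  38  40  42  41  62  75  88 100 106 104  92  91  90  93  93
239  29  31  27  32  27  17   9  27  21  20  21  26  33  57  65  73  73  59  64  58  45  52  67  74  71  60  63  57  61  62  64  76  74  82  82  83  83  88  90  92  96  93
241  38  42  45  34  31  33  19  25  24  24  14  26  36  69  79  84  66  63  62  61  55
[... 1456 characters left out ...]
  61
259  26  21  31  39  50  48  45  51  45  50  43  46  51  46  37  39  29  39  35  42  31  38  40  48  55  61  60  55  45  46  42  40  53  59  60  63  65  65  63  66  65  64
261  35  38  42  46  52  51  48  50  52  45  48  45  42  32  40  32  35  37  37  38  35  37  42  54  65  63  65  64  64  58  59  54  62  64  57  68  59  62  62  66  61  63
263  41  46  46  50  51  49  46  51  47  47  48  47  31  36  39  32  35  39  39  43  29  37  48  59  64  70  67  67  69  70  65  61  66  62  61  63  67  67  63  63  63  64
265  48  48  50  50  52  47  50  46  48  52  48  46  40  39  38  32  35  35  44  33  35  43  45  49  58  64  66  65  64  71  66  68  65  65  67  67  65  65  63  66  65  63
286 237
```

Request:
carry_out:
  moves: "-3 0.5 0 0 0 0 0;-6 1 0 0 0 0 0;-9 2 0 0 0 0 0;-12 3.5 0 0 0 0 0;-15 5 0 0 0 0 0;-18 7 0 0 0 0 0;-20 9 0 0 0 0 0;-22 11 0 0 0 0 0;-24 13 0 0 0 0 0;-25.5 15 0 0 0 0 0;-27 17 0 0 0 0 0;-28 19 0 0 0 0 0;-29 20.5 0 0 0 0 0;-30 22 0 0 0 0 0;-30 22 0 0 0 0 0"

```text
time: 20.7
ee_pos: [0.6096, 0.1531, 0.0291]
tcp_rot: [180.0, 0.0, -15.0]
wrist_force: [0.5, 0.9, -1.0]
opening: -0.0002
grasp_force: 0.2
```

Request:
carry_out:
  moves: "0 1 0 0 0 0 0;0 2 0 0 0 0 0;0 2 0 0 0 0 0"

```text
time: 21.0
ee_pos: [0.6091, 0.1514, 0.029]
tcp_rot: [180.0, 0.0, -14.9]
wrist_force: [-0.5, 0.7, 0.1]
opening: 0.0003
grasp_force: 0.5
```

```bash
python3 - <<'E'
from h import *
o=bot.get_obs(); print(o["time"],(w2r(o["ee_pos"])*1000).round(1),o["ee_pos"][2],o["wrist_force"].round(1),o["torque"].round(2))
E
```

```text
21.0 [35.  42.8] 0.02902796238685919 [-0.5  0.7  0.1] [ 0.2  -0.   -0.05]
```

Request:
carry_out:
  moves: "0 0.7 0 0 0 0 0;0 1.4 0 0 0 0 0;0 2 0 0 0 0 0;0 2 0 0 0 0 0"

```text
time: 21.4
ee_pos: [0.6087, 0.1494, 0.0291]
tcp_rot: [180.0, 0.0, -14.9]
wrist_force: [-0.4, 0.9, -0.3]
opening: -0.0003
grasp_force: 0.5
```

Request:
carry_out:
  moves: "0 0.7 0 0 0 0 0;0 1.4 0 0 0 0 0;0 2 0 0 0 0 0;0 2 0 0 0 0 0"

```text
time: 21.8
ee_pos: [0.6082, 0.1474, 0.0292]
tcp_rot: [180.0, 0.0, -14.9]
wrist_force: [-0.4, 0.1, -0.0]
opening: 0.0001
grasp_force: 0.5
```

Request:
carry_out:
  moves: "0 0.7 0 0 0 0 0;0 1.4 0 0 0 0 0;0 2 0 0 0 0 0;0 2 0 0 0 0 0"

```text
time: 22.2
ee_pos: [0.6076, 0.1455, 0.0291]
tcp_rot: [180.0, 0.0, -14.9]
wrist_force: [-0.3, 1.6, 0.2]
opening: -0.0003
grasp_force: 0.5
```

Request:
carry_out:
  moves: "0 0.7 0 0 0 0 0;0 1.4 0 0 0 0 0;0 1.5 0 0 0 0 0;0 1.5 0 0 0 0 0"

```text
time: 22.6
ee_pos: [0.6073, 0.1441, 0.0291]
tcp_rot: [180.0, 0.0, -14.9]
wrist_force: [-0.2, 1.8, -0.4]
opening: 0.0002
grasp_force: 0.5
```

```bash
cat > la.py <<'E'
from h import *
o=bot.get_obs(); print(o["time"],(w2r(o["ee_pos"])*1000).round(1),o["wrist_force"].round(1),o["torque"].round(2))
i,K,Rc,p,c=cam("wrist"); cv2.imwrite("pics/l%d.png"%(o["time"]*100),i[:,:,::-1])
for y in(.027,.02,.013): print(y,[proj(K,Rc,p,np.r_[r2w(x+.0012,y+.0004),.0425]).round(0).tolist() for x in(.02,.03,.045)])
print('tip',proj(K,Rc,p,np.r_[r2w(.0152,.0204),.0425]).round(0))
E
python3 la.py
```

```text
22.6 [35.1 35.3] [-0.2  1.8 -0.4] [ 0.25  0.07 -0.03]
0.027 [[335.0, 313.0], [335.0, 294.0], [336.0, 263.0]]
0.02 [[350.0, 313.0], [351.0, 294.0], [352.0, 263.0]]
0.013 [[366.0, 313.0], [367.0, 294.0], [369.0, 263.0]]
tip [350. 324.]
```

```bash
cat >> la.py <<'E'
g=cv2.GaussianBlur(cv2.cvtColor(i,cv2.COLOR_RGB2GRAY),(3,3),0)
for r in range(205,300,8): print(r,' '.join('%3d'%x for x in g[r,300:400:4]))
E
python3 la.py
```

```text
22.65 [35.1 35.3] [-0.8  1.6  0. ] [ 0.25  0.12 -0.03]
0.027 [[335.0, 313.0], [335.0, 294.0], [336.0, 263.0]]
0.02 [[351.0, 313.0], [351.0, 294.0], [353.0, 263.0]]
0.013 [[366.0, 313.0], [367.0, 294.0], [369.0, 263.0]]
tip [350. 325.]
205  85  85  86  86  86  86  87  85  99 128 130 141 152 162 168 148 131 114  84  87  87  86  87  98 143
213  84  86  86  86  85  85  86  88 125 160 124  63  76  85  87  81  71 108 144  87  87  87  87  87 137
221  88  88  88  89  88  89  88  95 158  74  86  85  84  87  86  86  86  84  81 120  88  89  88  89 107
229  87  86  86  85  87  86  87  87 124  84  85  83  43  42  42  42  62  85  85  84  85  86  86  86  88
237  87  87  88  87  87  87  87  88 116  84  86  85  46  42  42  41  71  85  85 119  97  89  88  89  90
245  97  97  97  97  98  97  96  97 102 154 106  85  86  87  86  86  85  86 128 163 155 102  99  99  99
253 114 115 112 115 115 118 117 118 115 165 172 168 167 164 165 170 172 119 162 170 172 127 114 118 118
261 141 140 114 108 106 110 111 111 115 169 171 167 169 171 172 170 168 141 141 142 141 142 142 142 141
269 124 132 132  91  37 112 132 133 122 170 169 166 170 172 172 170 153 111 111 111 111 110 119 142 142
277 121 133 132  85  37 111 133 133 100  39  40  59 132 136 135 136 123 111 110 111 110 110 111 111 111
285 129 133 132  75  36  99 132 131 114  40  42  43  56 136 135 136 116 111 111 111 111 110 111 110 111
293 132 132 133  75  38  90 122 122 120  46  48  46  46 133 134 135 112 110 111 110 111 111 111 111 111
```

Request:
carry_out:
  moves: "0 0.5 0 0 0 0 0;0 1 0 0 0 0 0;0 1 0 0 0 0 0"

```text
time: 23.0
ee_pos: [0.607, 0.1432, 0.0291]
tcp_rot: [180.0, 0.0, -14.9]
wrist_force: [-0.4, 1.0, 0.3]
opening: -0.0002
grasp_force: 0.6
```

```bash
cat > la.py <<'E'
from h import *
o=bot.get_obs(); print(o["time"],(w2r(o["ee_pos"])*1000).round(1),o["wrist_force"].round(1),o["torque"].round(2))
i,K,Rc,p,c=cam("wrist"); g=cv2.GaussianBlur(cv2.cvtColor(i,cv2.COLOR_RGB2GRAY),(3,3),0).astype(int)
for y in(.027,.013): print(y,[proj(K,Rc,p,np.r_[r2w(x+.0012,y+.0004),.0425]).round(1).tolist() for x in(.02,.03,.045)])
for r in range(249,310,5): print(r,' '.join('%3d'%x for x in g[r,328:340]),' | ',' '.join('%3d'%x for x in g[r,356:388]))
E
python3 la.py
```

```text
23.0 [35.1 34.3] [-0.4  1.   0.3] [ 0.23  0.05 -0.05]
0.027 [[332.7, 313.2], [333.2, 293.8], [333.8, 263.2]]
0.013 [[363.9, 313.2], [365.0, 293.9], [366.6, 263.3]]
249 106 107 108 112 122 139 156 167 172 172 167 155  |   90  91  94  96  99 106 119 136 148 143 127 123 139 160 170 172 172 171 171 171 170 171 171 171 165 148 125 110 106 106 106 106
254 130 129 127 125 131 146 160 169 172 173 173 172  |  172 172 171 171 171 171 172 169 160 145 133 130 135 146 157 164 168 168 169 169 170 170 168 163 153 140 132 129 128 128 129 129
259 114 112 112 116 130 149 163 170 172 173 173 171  |  172 171 170 170 171 172 171 168 159 147 141 140 141 142 142 141 141 142 142 142 141 141 141 141 141 141 141 141 141 141 141 140
264 129 128 127 126 136 153 166 171 173 173 173 171  |  172 171 170 170 170 171 169 161 146 133 130 131 130 129 127 122 119 123 132 140 142 142 142 141 139 139 139 140 141 141 142 142
269 131 131 130 129 134 147 162 168 170 171 171 170  |  170 170 169 169 169 168 164 151 131 116 112 111 111 111 110 110 111 111 111 110 110 111 110 110 110 111 113 114 116 117 118 123
274 132 132 131 
[... 755 characters left out ...]
  45  43  43  43  |  135 135 136 136 134 127 118 112 110 110 111 111 111 111 111 111 110 110 110 110 111 111 111 111 111 111 111 110 110 110 111 111
299 122 122 122 122 121 113  91  62  45  40  38  39  |  134 134 135 135 132 126 118 112 111 111 111 111 111 110 110 111 110 110 111 111 111 111 111 110 110 111 111 111 111 111 111 112
304 121 122 122 123 122 119 104  76  51  42  41  40  |  134 135 135 134 129 122 114 111 110 110 110 111 111 111 111 111 110 110 110 111 111 111 111 111 110 110 111 111 111 110 110 111
309 128 121 114 107  98  87  73  59  47  42  41  41  |  135 134 134 133 127 118 111 109 110 111 111 111 111 111 110 110 110 110 111 111 111 111 110 110 111 111 111 111 111 111 111 111
```

Request:
carry_out:
  moves: "0 0.5 0 0 0 0 0;0 1 0 0 0 0 0;0 1 0 0 0 0 0"

```text
time: 23.35
ee_pos: [0.6067, 0.1422, 0.0291]
tcp_rot: [180.0, 0.0, -14.9]
wrist_force: [-1.4, 2.1, -0.6]
opening: 0.0003
grasp_force: 0.6
```

Request:
carry_out:
  moves: "0 0.5 0 0 0 0 0;0 1 0 0 0 0 0;0 1 0 0 0 0 0"

```text
time: 23.65
ee_pos: [0.6066, 0.142, 0.0291]
tcp_rot: [-179.9, 0.0, -14.9]
wrist_force: [0.8, 5.8, -1.0]
opening: 0.0003
grasp_force: 2.8
```

```bash
python3 la.py
```

```text
23.65 [35. 33.] [ 0.8  5.8 -1. ] [ 1.16 -0.14 -0.04]
0.027 [[329.9, 313.1], [330.3, 293.7], [330.9, 263.1]]
0.013 [[361.1, 313.2], [362.1, 293.9], [363.7, 263.3]]
249 106 110 122 141 158 168 171 169 161 144 124 110  |   99 103 109 119 134 148 153 145 134 139 156 168 171 171 171 170 170 170 170 170 170 166 150 127 111 105 105 105 105 105 106 106
254 128 127 132 145 159 168 171 172 172 171 169 169  |  170 170 170 171 172 169 157 138 125 130 145 158 164 167 168 169 169 169 170 168 163 153 141 132 129 129 129 128 128 128 128 129
259 111 115 126 144 160 169 172 172 172 170 169 167  |  169 169 169 171 171 167 157 144 139 140 141 141 141 141 141 141 141 141 141 141 141 141 141 141 140 141 141 140 140 140 141 142
264 127 128 133 146 160 168 171 172 172 171 169 168  |  169 169 170 171 170 166 156 142 132 129 129 128 126 122 118 116 115 113 112 119 130 137 137 137 138 140 141 141 142 141 141 141
269 131 131 133 139 150 163 170 171 170 167 165 165  |  168 166 166 166 164 157 145 128 115 110 110 110 110 110 110 109 110 110 110 110 110 110 110 110 112 114 116 116 116 116 113 111
274 130 131 131 1
[... 754 characters left out ...]
  45  44  44  44  |  134 134 134 133 131 124 116 111 110 111 111 110 109 110 110 110 110 109 109 109 110 110 110 110 110 110 110 110 109 110 110 110
299 121 121 122 122 120 111  89  62  44  39  40  41  |  133 134 135 134 129 120 114 112 111 111 110 110 110 110 110 110 110 110 110 109 109 109 109 109 109 109 109 110 110 110 109 109
304 120 121 121 121 121 118 104  75  50  41  40  39  |  133 134 135 134 127 117 111 110 110 109 109 110 110 110 110 109 110 110 110 109 110 110 110 109 110 110 110 110 110 110 109 110
309 128 123 114 105  97  87  74  59  47  42  41  40  |  135 135 135 133 127 117 111 110 110 110 110 109 109 109 110 110 110 110 110 110 110 110 110 110 109 109 109 110 110 109 110 110
```

Request:
carry_out:
  moves: "0 -2 0 0 0 0 0;0 -8 0 0 0 0 0;0 -20 0 0 0 0 0;0 -20 -30 0 0 0 0;0 -20 -70 0 0 0 0;-20 0 -110 0 0 0 0;-50 33 -150 0 0 0 0;-65 33 -170 0 0 0 0;-65 33 -170 0 0 0 0;-65 33 -170 0 0 0 0;-65 33 -170 0 0 0 0"

```text
time: 24.8
ee_pos: [0.5354, 0.1265, 0.1979]
tcp_rot: [180.0, 0.1, -14.9]
wrist_force: [-0.7, -0.2, -0.5]
opening: 0.0001
grasp_force: 0.0
```

```bash
python3 hl.py; python3 - <<'E'
from h import *
i,K,Rc,p,c=cam("wrist")
for n,x,y,z in[('hl',0,.05,.028),('hr',0,-.05,.028),('piv',.062,.02,.0485),('tip',.014,.02,.0425),('stop',.051,.0095,.042)]: print(n,proj(K,Rc,p,np.r_[r2w(x+.0012,y+.0004),z]).round(1))
g=cv2.cvtColor(i,cv2.COLOR_RGB2GRAY); u,v=proj(K,Rc,p,np.r_[r2w(.0152,.0204),.0425]).round().astype(int)
for r in range(v-44,v+8,4): print(r,u-16,' '.join('%3d'%x for x in g[r,u-16:u+18]))
E
```

```text
24.8 [-29.7  -0.4] 0.1979 [-0.7 -0.2 -0.5]
(428, 90, 17) z18 [ 49.3 -98.2] z36 [ 49.5 -92.7]
(372, 146, 12) z18 [  0.2 -50.9] z36 [  3.1 -48. ]
(268, 292, 14) z18 [-153.3   49.9] z36 [-141.9   47.2]
(260, 146, 11) z18 [-0.1 51.2] z36 [ 2.8 48.4]
(430, 60, 12) z18 [ 73.6 -97.3] z36 [ 72.5 -91.9]
(200, 62, 9) z18 [72.2 99.1] z36 [71.2 93.6]
hl [259.5 146.7]
hr [371.7 147. ]
piv [290.2  71.5]
tip [291.8 132.9]
stop [304.   86.4]
89 276 133 133 134 131 119 114 117 151 167 167 165 161 163 164 165 167 167 167 167 165 165 169 163 135 109 134 174 215 227 230 226 181 131 124
93 276 132 133 125  97  83  85 103 149 165 167 165 164 163 162 164 167 164 166 167 166 165 166 164 138  94  67  54  58  60  57  58  59  75  92
97 276 157 130 120 134 128 114 112 145 163 166 164 162 161 162 164 165 164 164 166 164 164 166 164 142 108  82  82  85  95 103 104 104 100 103
101 276 135 136 138 135 138 136 140 151 162 167 165 164 161 159 161 164 164 163 167 165 164 165 164 148 117 106 125 136 138 135 135 136 136 136
105 276 139 136 136 134 139 136 138 150 161 165 164 161 162 162 161 165 164 164 166 165 162 164 1
[... 498 characters left out ...]
 135 134 133 133 136 153 170 179 186 181 183 187 187 188 189 188 186 179 168 163 149 118 102 110 127 134 135 133 135 133 136
125 276 134 135 134 133 135 134 134 138 153 159 161 164 162 163 165 164 162 163 159 159 161 162 160 149 120 100 100 107 127 132 135 133 133 133
129 276 133 135 133 134 134 133 132 133 135 149 156 158 159 159 161 160 158 157 158 159 159 155 143 120 102 100 111 126 131 134 133 132 132 132
133 276 134 133 132 135 133 133 133 132 134 134 133 132 134 135 131 133 134 131 127 113 103 100 105 122 127 129 131 132 132 133 130 132 133 132
137 276 133 134 132 133 132 134 133 134 133 132 132 135 132 133 133 131 132 133 132 129 132 133 134 133 131 132 134 133 133 132 133 131 133 133
```

```bash
python3 -c "
from workcell import bot
print(bot.job_done())"
```

```text
the job is handed in; nothing more can be done
None
```

The nest plate is seated flat over both pins, the swing latch is against its stop across the plate's far edge, and the job was handed in at about 25 s with the robot clear of everything.

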